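Lower the ratchet press arm onto a circuit board

TASK

On the soldering bench, a small press holds a circuit board; its arm is parked up on a toothed wheel by a spring pawl. With the fingertips, press the black thumb tab on the arm fully in so that the pawl comes out of the teeth, keep it pressed and push the arm all the way down until its rubber foot rests on the board, then let go so that the tab springs back. Only touch the press: do not grasp or lift the arm, and leave the board and everything else on the bench where it is.

Things in the scene. Friction and masses are not known exactly. Their poses are not given: they have to be found in the camera images.
- jig: The press, fixed to the bench: aluminium base 170 x 350 x 12 mm, board nest in its middle, column with a toothed steel wheel (60 mm radius, 15 mm thick, top 145 mm above the bench) at its +y end. Origin: centre of the base's underside. x: across the base, parallel to the arm's hinge; y: along the base, from board to column; z up. Yaw within 0.5 rad of zero.
- hinge (a point): Centre of the arm's hinge: 110 mm along the jig's +y from its origin, 85 mm above the bench. The hinge axis is the jig's x axis. Fixed in the jig, with its axes.
- press_arm (a joint): Arm angle, rad. 0: level along the jig's -y, foot on the board; positive: raised (0.6 to 0.9 at the start). Grey arm 28 mm wide, 18 mm deep, reaching 165 mm from the hinge. Its hinge has about 1 N m friction: it stays where left; 5 to 11 N down on the tab moves it. With the pawl in the teeth it goes down at most one tooth (0.18 rad), then is blocked.
- trigger (a joint): Angle of spring pawl and thumb tab relative to the arm, rad. 0: released, nose in the teeth (up to 0.1 if the nose rests on a tooth); clear of the teeth above 0.11; 0.16: fully pressed. It turns about an axis parallel to the hinge, on the arm's centreline 65 mm from the hinge. 1.5 N starts it, 4 N presses it fully, before the arm starts to move; it springs back when let go.
- tab_top (a point): Centre of the upper face of the thumb tab, a flat ribbed black plate 40 mm wide (jig's x), 36 mm along the arm, 6 mm thick, on top of the arm's end. Released: 140 mm along the arm from the hinge, 28 mm above the arm's centreline (75 mm along and 28 mm up from the pawl's axis); pressed it goes 12 mm towards the arm. z: out of the face; y: back along the arm to the hinge.
- foot (a point): Centre of the underside of the rubber foot (26 mm diameter), 150 mm along the arm from the hinge and 61 mm below the arm's centreline. When the arm is down it is 24 mm above the bench.
- board: Loose green circuit board 110 x 150 x 2.5 mm with low components, lying in the nest of the press with its upper face 24.5 mm above the bench. Origin: centre of its underside. Not to be shifted.
- spool: Loose solder spool standing near the press, 60 mm diameter, 60 mm high. Origin: centre of its underside. Leave alone.
- flux_bottle: Loose blue needle bottle standing near the press, 42 mm diameter, 121 mm high with its needle. Origin: centre of its underside. Leave alone.
- wash_bottle: Loose blue bottle, 72 mm diameter, 160 mm high, out at a side of the bench. Origin: centre of its underside. Leave alone.
- wool_tin: Loose metal tin of brass wool, 84 mm diameter, 53 mm high, out at a side. Origin: centre of its underside. Leave alone.
- parts_cup: Loose grey cup, 68 mm diameter, 50 mm high, out at a side. Origin: centre of its underside. Leave alone.
- brush: Loose wooden brush lying at a side of the bench. Leave alone.
- screwdriver: Loose screwdriver lying at a side of the bench. Leave alone.

How it is judged:
On the way, in this order (a step that is already met when the one before it is completed fails the run):
1. the thumb tab is pressed in far enough to free the pawl, with the arm still up (value of joint trigger above 0.12 rad and value of joint press_arm above 0.35 rad), for 0.1 s.
2. the arm is pushed down until its foot is on the board (value of joint press_arm below 0.02 rad), for 0.1 s.
At the end, for the whole second after the job is handed in: The arm is down with its foot on the board (arm angle below 0.02 rad, foot within about 3 mm), the tab has sprung back (below 0.04 rad), the board is within 8 mm and every other loose thing within 20 mm of where it was (value of joint press_arm below 0.02 rad and value of joint trigger below 0.04 rad and distance of board from where it was at the start of the episode below 0.008 m and distance of each of spool, flux_bottle, wash_bottle, wool_tin, parts_cup, brush, screwdriver from where it was at the start of the episode below 0.02 m); the robot touches nothing.
It fails at once if the arm is lifted above where it was parked instead of pushed down (value of joint press_arm above 0.97 rad).
It fails at once if the board is lifted or shifted by more than 8 mm (distance of board from where it was at the start of the episode above 0.008 m).
It fails at once if a bystander is lifted, carried or knocked by more than 20 mm (distance of any of spool, flux_bottle, wash_bottle, wool_tin, parts_cup, brush, screwdriver from where it was at the start of the episode above 0.02 m).
It also fails if it takes over 38 s, if anything falls off the work surface, if the arm or the gripper's body presses on something with over 40 N, if the wrist force passes 120 N, or if a joint passes its speed limit or range.

ROBOT

A 6-joint arm with a two-finger parallel gripper is mounted at the origin on the work surface. World frame = base frame: x ahead of the robot, y to its left, z up, the work surface at z = 0. Lengths are in m, angles in rad, forces in N, time in s.
With the tool pointing down it reaches from about 0.375 to 0.9 m from the base axis. Payload 3.1 kg.
Tool frame: the origin (TCP) lies midway between the tips of the shut fingers; the grasp point (between the pads) lies 19 mm behind it; x points along the fingers, z is the direction in which the jaws open and shut, and the axes are right-handed (so a half turn about x gives the same grasp; the last joint's range is limited). The gripper opens to 87 mm and grips with 3 to 60 N. Pads are 19 mm wide; open, the fingers measure 117 mm over their backs; the gripper's body (75 mm by 190 mm) begins 51 mm behind the grasp point.
Start: joints at [-1.381, 0.527, 1.433, -0, 1.181, -0.178], TCP at [0.225, -0.583, 0.223] pointing down, gripper open.
Joint ranges: [-3.08, 3.08], [-0.75, 2.2], [0.22, 2.44], [-1.43, 4.57], [0, 2.65], [-2.85, 2.85]. Speed limits (rad/s): [2.79, 2.79, 3.14, 3.14, 3.14, 3.14].

INTERFACE

Orientations are given as a unit quaternion [x, y, z, w].
In Python, from rig import robot, optics, workorder gives the robot as it stands.
- The arm moves only by the tool arm_command, never from a script. Its argument "plan" is a list of rows, each a list of 7 numbers: the shift along the tool's x, y, z in cm, then the turn, a rotation vector about the tool's x, y, z in rad, then the finger opening in cm, from 0 to 8.7. In form: [[x, y, z, ax, ay, az, gripper], ...]. A call has 1 to 12 rows; each row shifts and turns the pose as measured when the row begins, along the tool's axes as they then stand; what a row does not reach is not made up. A row lasts 1/8 s, in which the tool goes at most 62.5 mm and 10.7 degrees, less where a joint would pass 70% of its speed; a pose out of reach is approached as far as the arm can. A call with a gripper value outside its range is refused whole. The fingers move at their own pace and stop on an object; "grip_force" is the grip in N (left out, the last holds). Time passes only in rows, so rows that do not move let the fingers close. It gives the time, the measured TCP pose, the force and the opening at its end, in the units of the state.
- robot.get_obs(): the state, without advancing time (a new reading comes with each control period).
- optics.camera(name): name is "scene" or "top"; returns (picture, depth): 400x640x3 uint8, blue, green, red; 400x640 float32, m along the optical axis (not along the pixel's ray), 0 where there is no reading.
- optics.camera_info(name): a dict with "mtx" (3x3 intrinsics, pixels), "position" and "rotation" of the camera in the world. Camera axes: x right, y down, z forward; pixel columns grow to the right and rows downward; lengths in m; the calibration is good to about 2 mm. A picture is of the moment at which its call begins. camera_info takes no time and is no camera call.
- workorder.hand_in(): hands the job in, once; it reports no verdict.
The state is a dict: "time": time; "q": joint angles; "joint_velocities": joint speeds; "joint_torque": joint torques, N m; "position": TCP position; "tool_rot": TCP orientation; "ft_force": force on the tool from outside, world axes, zero at the start; "moment": the same for the moment, N m; "grip_width": finger opening in m.
Only numpy, scipy, OpenCV 4.12 (cv2) and the standard library are available. Lean on these libraries where they do the work, as an engineer would, in place of code of your own. Each camera call takes 0.05 s, during which the arm holds its last target. There are 200 camera calls.

## Working session

There is one attempt and no reset: what is moved stays moved. The work goes in short steps, Python scripts to look and compute and a tool call to move; the robot and the scene stay as the last step left them, time stands still between calls to the robot, and variables do not carry over. Pictures are saved under pics/ and viewed, about 8 in all and at most 12, crops included, and the job is handed in when it is done.

Besides the shell and the picture viewer there is one more tool, called as name([rows], argument=value, ...), one row to a line, values as JSON. arm_command: Moves the arm, as the interface text tells. Its arguments: {"type":"object","properties":{"plan":{"type":"array"},"grip_force":{"type":"number"}},"required":["plan"]}

```bash
mkdir -p pics; cat > h.py <<'E'
import numpy as np, cv2
from rig import robot, optics, workorder
def cloud(name):
    im,d=optics.camera(name); c=optics.camera_info(name); K=np.array(c["mtx"])
    v,u=np.mgrid[:d.shape[0],:d.shape[1]]
    P=np.stack([(u-K[0,2])/K[0,0]*d,(v-K[1,2])/K[1,1]*d,d],-1)
    R=np.array(c["rotation"]); 
    W=P@R.T+np.array(c["position"]); W[d==0]=np.nan
    return im,W
E
python3 - <<'E'
from h import *
for n in("scene","top"):
    im,W=cloud(n); cv2.imwrite(f"pics/{n}0.png",im); np.save(n+".npy",W); c=optics.camera_info(n); print(n,c)
print(robot.get_obs())
E
```

```text
Traceback (most recent call last):
  File "h.py", line 8, in cloud
    W=P@R.T+np.array(c["position"]); W[d==0]=np.nan
      ~^~~~
ValueError: matmul: Input operand 1 has a mismatch in its core dimension 0, with gufunc signature (n?,k),(k,m?)->(n?,m?) (size 4 is different from 3)
```

Rotation is a quaternion.

```bash
sed -i 's/^import numpy.*/&\nfrom scipy.spatial.transform import Rotation as Rot/; s/R=np.array(c\["rotation"\])/R=Rot.from_quat(c["rotation"]).as_matrix()/' h.py
python3 - <<'E'
from h import *
for n in("scene","top"):
    im,W=cloud(n); cv2.imwrite(f"pics/{n}0.png",im); np.save(n+".npy",W); c=optics.camera_info(n); print(n,c)
    z=W[...,2]; print(np.nanpercentile(z,[1,30,50]))
print(robot.get_obs())
E
```

```text
scene {'mtx': array([[368.92913082,   0.        , 323.74239281],
       [  0.        , 368.92913082, 195.74352911],
       [  0.        ,   0.        ,   1.        ]]), 'position': array([ 0.86188914, -0.57937364,  0.78721443]), 'rotation': array([ 0.90459354,  0.2335929 , -0.08204478, -0.34700655])}
[-0.75639832 -0.11100874 -0.001073  ]
top {'mtx': array([[459.96903682,   0.        , 331.24759308],
       [  0.        , 459.96903682, 202.62751039],
       [  0.        ,   0.        ,   1.        ]]), 'position': array([ 0.4599044 , -0.00920393,  1.40694048]), 'rotation': array([-0.70028936,  0.71249319, -0.02815296,  0.03399515])}
[-0.76067007 -0.58180767 -0.00097267]
{'time': 0.15, 'q': array([-1.38048138e+00,  5.28245364e-01,  1.43361567e+00,  5.31601547e-05,
        1.18141393e+00, -1.78501643e-01]), 'joint_velocities': array([ 0.00072584, -0.00117125, -0.00353759, -0.00103125,  0.00096586,
       -0.00191657]), 'joint_torque': array([ 2.89973686e-04, -4.40430021e+01, -1.76843101e+01,  6.33210386e-02,
        5.52626140e-02, -1.10605160e-04]), 'position': array([ 0.22525168, -0.58239015,  0.22179846]), 'tool_rot': array([ 0.40027622,  0.58361149, -0.39941532,  0.58278982]), 'ft_force': array([ 0.73957407, -0.05252995, -0.41257486]), 'moment': array([-0.01756778, -0.00306683, -0.01014251]), 'grip_width': 0.08673774114440472}
```

View pics/scene0.png

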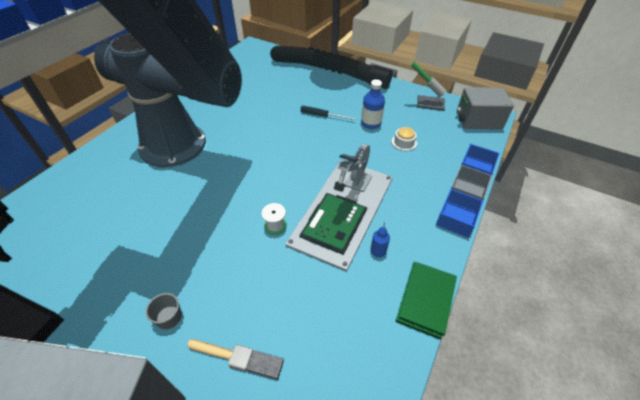

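View pics/top0.png

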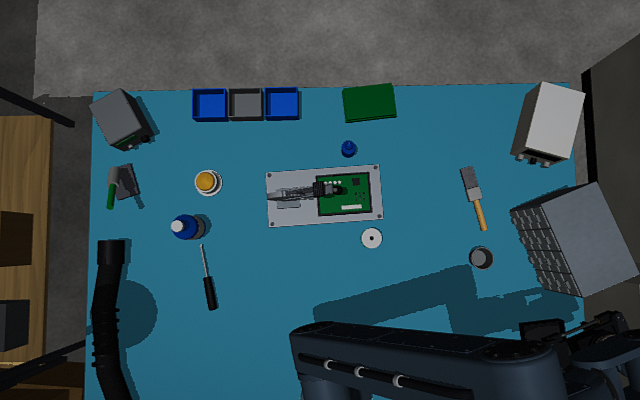

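Scene view: base around (340,220), press column at (355,165), black tab near (340,187). Top view: base corners are about (267,173), (380,165), (383,220) and (270,228), with the tab near (325,188). The spool is at (371,238) and the flux bottle at (348,149).

```bash
python3 - <<'E'
from h import *
W=np.load("top.npy"); im=cv2.imread("pics/top0.png")
s=W[150:245,250:400]; z=s[...,2]; i=im[150:245,250:400].astype(int)
hsv=cv2.cvtColor(im[150:245,250:400],cv2.COLOR_BGR2HSV)
# base: grey plate at z~12mm
m=((z>.006)&(z<.03)&((hsv[...,1]<90)|((hsv[...,0]>45)&(hsv[...,0]<80)))|(z>.03)).astype(np.uint8)
n,l,st,c=cv2.connectedComponentsWithStats(m); k=1+np.argmax(st[1:,4]); M=l==k
print(st)
base=M&(z<.03)&(z>.004)
r=cv2.minAreaRect(s[base][:,:2].astype(np.float32)); print(r, cv2.boxPoints(r), np.median(z[base]))
u0,v0=W[150+0,250][:2],0
hi=s[M&(z>.05)]
box=cv2.boxPoints(r); 
# yaw: long axis ~ world y
e=max([(box[a]-box[a-1]) for a in range(4)],key=np.linalg.norm); e/=np.linalg.norm(e); e*=np.sign(e[1])
o=np.array(r[0]); yaw=np.arctan2(-e[0],e[1]); print("yaw",yaw,o)
X=np.array([e[1],-e[0]])
def J(p): return np.c_[(p[:,:2]-o)@X,(p[:,:2]-o)@e,p[:,2]]
for n in("top","scene"):
    W2=np.load(n+".npy"); im2=cv2.imread(f"pics/{n}0.png")
    p=W2.reshape(-1,3); col=im2.reshape(-1,3); q=J(p)
    k=(abs(q[:,0])<.05)&(q[:,1]>-.12)&(q[:,1]<.18)&(q[:,2]>.045)&(q[:,2]<.3)
    q=q[k]; col=col[k]; od=np.argsort(q[:,1]); print(n,len(q))
    for a,b in list(zip(q[od],col[od]))[::max(1,len(q)//60)]: print((a*1000).round(),b)
def near(n,u,v):
    W2=np.load(n+".npy"); print(n,u,v,J(W2[v,u][None])*1000,W2[v,u])
near("top",371,232);near("top",348,149)
E
```

```text
[[   0    0  150   95 7717]
 [  92    0   13    6   65]
 [  16   14  118   64 6169]
 [ 111   78   21   17  299]]
((0.606165885925293, 0.023782670497894287), (0.16992878913879395, 0.34930893778800964), 3.1825621128082275) [[ 0.51163614  0.19345075]
 [ 0.531029   -0.15531945]
 [ 0.70069563 -0.14588541]
 [ 0.6813028   0.2028848 ]] 0.014453741917449525
yaw 0.055546314 [0.60616589 0.02378267]
top 798
[  6. -55. 133.] [14 33  3]
[-10. -51. 129.] [12 19  7]
[ -3. -45. 150.] [11 11 10]
[-11. -42. 141.] [7 3 7]
[  8. -38. 148.] [12  8 10]
[ -0. -35. 153.] [83 84 81]
[  5. -29. 156.] [5 5 4]
[ -8. -26. 180.] [61 56 52]
[-13. -23. 180.] [59 53 50]
[ 10. -19. 190.] [49 45 41]
[  7. -16. 175.] [91 83 78]
[  2. -13. 172.] [91 85 79]
[ -3. -10. 168.] [96 91 84]
[-13.  -7. 183.] [76 70 65]
[-17.  -4. 198.] [12 10 10]
[-11.  -2. 197.] [7 6 7]
[ -6.   0. 200.] [25 20 21]
[  0.   3. 196.] [30 26 25]
[  5.   5. 198.] [19 16 16]
[  8.   7. 197.] [38 33 33]
[ 14.  10. 194.] [18 15 15]
[ 18.  12. 189.] [25 20 23]
[-14.  15. 186.] [16 14 14]
[ -9.  17. 190.] [36 32 32]
[  1.  19. 179.] [55 49 48]
[  0.  22.
[... 2408 characters left out ...]
 122]
[  5.  87. 113.] [113 107  95]
[  4.  90. 132.] [147 144 131]
[  1.  94. 149.] [107 101  90]
[ 11.  95. 101.] [84 78 65]
[ -1.  99. 147.] [123 114 104]
[  2. 102. 139.] [105  99  88]
[ 12. 104.  83.] [77 70 57]
[  5. 108. 111.] [94 88 76]
[ -2. 111. 144.] [166 162 147]
[ -3. 114. 145.] [186 179 157]
[  5. 118.  99.] [91 86 75]
[  5. 124.  51.] [86 83 70]
[  5. 129. 115.] [91 83 71]
[  5. 135. 125.] [107 101  88]
[  5. 141. 102.] [92 86 74]
[ -3. 150. 122.] [194 179 133]
[  5. 159.  92.] [130 119  83]
top 371 232 [[-123.01319986 -131.09703454   57.15885437]] [ 0.49062063 -0.11394159  0.05715885]
top 348 149 [[123.43565413 -81.69737833  78.09073621]] [ 0.73394682 -0.05093583  0.07809074]
```

```bash
python3 - <<'E'
import cv2
a=cv2.imread("pics/top0.png")[155:235,260:390]; b=cv2.imread("pics/scene0.png")[135:275,270:410]
a=cv2.resize(a,(650,400)[:2],interpolation=cv2.INTER_CUBIC); b=cv2.resize(b,(560,560),interpolation=cv2.INTER_CUBIC)
cv2.imwrite("pics/c1.png",b)
E
```

```text
(no output)
```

View pics/c1.png

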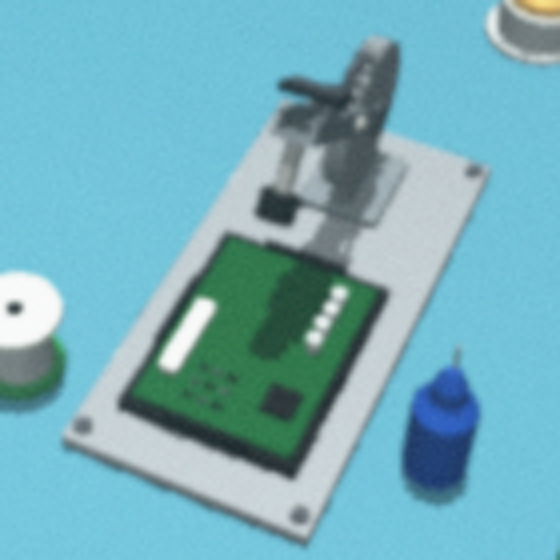

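```bash
cat >> h.py <<'E'
YAW=.0555; O=np.array([.6062,.0238,0]); RJ=Rot.from_euler('z',YAW)
def J(p): return RJ.inv().apply(np.atleast_2d(p)-O)
def toW(p): return RJ.apply(np.atleast_2d(p))+O
def tab(th,tr,a=140):   # jig coords of tab top and surface slope angle
    v=Rot.from_euler('x',-0).apply([0,0,0])
    r=np.hypot(75,28); b=np.arctan2(28,a-65)-tr; r=np.hypot(a-65,28)
    A,U=65+r*np.cos(b),r*np.sin(b)
    return np.array([0,110-A*np.cos(th)+U*np.sin(th),85+A*np.sin(th)+U*np.cos(th)])/1000, th-tr
def plan(th,tr,back=0,a=140,flip=1,tilt=0):
    """pose (world) of TCP touching tab, then shift in current tool axes (cm) and rotvec"""
    p,s=tab(th,tr,a); s+=tilt
    x=np.array([0,-np.sin(s),-np.cos(s)]); z=np.array([flip,0,0.]); y=np.cross(z,x)
    R=RJ*Rot.from_matrix(np.c_[x,y,z]); P=toW(p-back*x)[0]
    o=robot.get_obs(); R0=Rot.from_quat(o["tool_rot"])
    return P,R0.inv().apply(P-o["position"])*100,(R0.inv()*R).as_rotvec()
E
python3 - <<'E'
from h import *
for n in("top","scene"):
    q=J(np.load(n+".npy").reshape(-1,3)); k=(abs(q[:,0])<.021)&(q[:,1]>-.01)&(q[:,1]<.026)&(q[:,2]>.18)&(q[:,2]<.21)
    q=q[k]; f=np.polyfit(q[:,1],q[:,2],1); r=q[:,2]-np.polyval(f,q[:,1]); print(n,len(q),np.arctan(-f[0]),np.polyval(f,.01),r.std(),q.min(0),q.max(0),q.mean(0))
for th in(.55,.6,.65,.7):
    for tr in (0,.08): print(th,tr,tab(th,tr),[tab(th,tr,a)[0][1:].round(4) for a in(122,158)])
o=robot.get_obs(); print(Rot.from_quat(o["tool_rot"]).as_matrix().round(3))
for f in(1,-1): print(f,plan(.6,0,.06,flip=f))
E
```

```text
top 171 0.452298373468909 0.19062416217947342 0.003770855040826814 [-0.02004301 -0.00974024  0.1802319 ] [0.01964882 0.02522253 0.20273597] [-0.00048963  0.00855912  0.19132428]
scene 84 0.40807636034995315 0.18970805419402947 0.003584861689334901 [-0.0205488  -0.00894367  0.18008489] [0.01821018 0.02366634 0.20111644] [0.00026547 0.00288255 0.19278526]
0.55 0 (array([0.        , 0.00528181, 0.1820469 ]), 0.55) [array([0.0206, 0.1726]), array([-0.0101,  0.1915])]
0.55 0.08 (array([0.        , 0.0003991 , 0.17790505]), 0.47000000000000003) [array([0.0164, 0.1698]), array([-0.0156,  0.1861])]
0.6 0 (array([0.        , 0.010263  , 0.18715934]), 0.6) [array([0.0251, 0.177 ]), array([-0.0046,  0.1973])]
0.6 0.08 (array([0.        , 0.00517939, 0.18326671]), 0.52) [array([0.0208, 0.1743]), array([-0.0104,  0.1922])]
0.65 0 (array([0.        , 0.01549349, 0.19201644]), 0.65) [array([0.0298, 0.1811]), array([0.0012, 0.2029])]
0.65 0.08 (array([0.        , 0.01022168, 0.18838275]), 0.5700000000000001) [array([0.0254, 0.1787]), array([-0.0049,  0.1981])]
0.7 0 (array([0.        , 0.02096019, 0.19660606]), 0.7) [array([0.0347, 0.185 ]), array([0.0072, 0.2082])]
0.7 0.08 (array([0.        , 0.01551336, 0.19324038]), 0.62) [array([0.0302, 0.1828]), array([0.0009, 0.2037])]
[[-0.     0.933  0.36 ]
 [ 0.002  0.36  -0.933]
 [-1.     0.    -0.002]]
1 (array([0.6037514 , 0.06787359, 0.23667948]), array([ -1.39029344,  58.74706371, -47.01184534]), array([-1.21720296, -0.37780409, -0.51921901]))
-1 (array([0.6037514 , 0.06787359, 0.23667948]), array([ -1.39029344,  58.74706371, -47.01184534]), array([ 1.81943971, -0.5643587 ,  0.4106495 ]))
```

arm_command([
  [-1.5,0,0,-0.18,0,0,0],
  [-1.5,0,0,-0.18,0,0,0],
  [-1.5,0,0,-0.18,0,0,0],
  [-1.5,0,0,-0.18,0,0,0],
  [-1,0,0,-0.18,0,0,0],
  [0,0,0,-0.18,0,0,0],
  [0,0,0,-0.18,0,0,0],
  [0,0,0,0,0,0,0],
], grip_force=20)

```text
time: 1.15
position: [0.2248, -0.5801, 0.2903]
tool_rot: [-0.031, 0.707, 0.038, 0.706]
ft_force: [-0.6, 0.8, 0.2]
grip_width: 0.015
```

```bash
python3 - <<'E'
from h import *
print(robot.get_obs()["q"],plan(.62,0,.06))
E
```

```text
[-1.38047800e+00  4.62443852e-01  1.35039188e+00  7.09647552e-05
  1.33879973e+00 -1.47833407e+00] (array([0.6035824 , 0.07091545, 0.23796623]), array([ 5.81007973, 61.03904053, 44.05893055]), array([ 0.04132721,  0.01209551, -0.62989266]))
```

arm_command([
  [0,4.3,3.1,0,0,0,0],
  [0,4.3,3.1,0,0,0,0],
  [0,4.3,3.1,0,0,0,0],
  [0,4.3,3.1,0,0,0,0],
  [0,4.3,3.1,0,0,0,0],
  [0,4.3,3.1,0,0,0,0],
  [0,4.3,3.1,0,0,0,0],
  [0,4.3,3.1,0,0,0,0],
  [0,4.3,3.1,0,0,0,0],
  [0,4.3,3.1,0,0,0,0],
  [0,4.3,3.1,0,0,0,0],
  [0,4.3,3.1,0,0,0,0],
])

```text
time: 2.65
position: [0.5647, -0.0245, 0.2932]
tool_rot: [-0.013, 0.707, 0.02, 0.707]
ft_force: [0.7, -0.1, 0.6]
grip_width: 0.0007
```

```bash
python3 - <<'E'
from h import *
print(robot.get_obs()["q"],plan(.62,0,.06,tilt=-.1))
E
```

```text
[-0.24603538  0.37097573  1.49625011  0.00943283  1.27701533 -0.29503903] (array([0.6038625 , 0.06587393, 0.24120267]), array([5.28407809, 8.79865362, 4.33159265]), array([-0.00906571, -0.00228523, -0.52940117]))
```

arm_command([
  [0,3,1.5,0,0,0,0],
  [0,3,1.5,0,0,0,0],
  [0,2.8,1.3,0,0,0,0],
  [0,0,0,0,0,-0.17,0],
  [0,0,0,0,0,-0.17,0],
  [0,0,0,0,0,-0.17,0],
  [0,0,0,0,0,0,0],
])

```text
time: 3.52
position: [0.6063, 0.0726, 0.2919]
tool_rot: [-0.189, 0.68, -0.17, 0.688]
ft_force: [0.4, 0.5, -1.1]
grip_width: 0.0004
```

```bash
python3 - <<'E'
from h import *
print(plan(.62,0,.02,tilt=-.1), J(robot.get_obs()["position"]))
E
```

```text
(array([0.604965  , 0.04602932, 0.2064899 ]), array([ 8.74027829,  1.88556338, -0.23809801]), array([-0.02478658, -0.00980069, -0.00606784])) [[0.00276219 0.04874354 0.29188097]]
```

Approach to 20 mm off the tab and look.

arm_command([
  [2,0.5,0,-0.02,0,0,0],
  [3,0.7,-0.2,0,0,0,0],
  [3,0.7,0,0,0,0,0],
  [0.7,0,0,0,0,0,0],
  [0,0,0,0,0,0,0],
])

```text
time: 4.15
position: [0.6073, 0.0424, 0.2077]
tool_rot: [-0.187, 0.681, -0.164, 0.689]
ft_force: [-1.2, -0.7, -0.3]
grip_width: 0.0004
```

```bash
python3 - <<'E'
from h import *
o=robot.get_obs();print(plan(.62,0,0,tilt=-.1)[1:], J(o["position"]),o["ft_force"],tab(.62,0))
a,_=cloud("scene"); b,W=cloud("top"); np.save("top2.npy",W)
a=cv2.resize(a[85:225,270:410],(395,395),interpolation=cv2.INTER_CUBIC); b=cv2.resize(b[145:245,270:370],(395,395),interpolation=cv2.INTER_CUBIC)
cv2.imwrite("pics/c2.png",np.hstack([a,b]))
E
```

```text
(array([ 1.92847847,  0.34471325, -0.20901346]), array([-0.02015709, -0.00765234, -0.01707528])) [[0.00216418 0.01855541 0.20769868]] [-1.20875654 -0.72127254 -0.27135667] (array([0.        , 0.012326  , 0.18913352]), 0.62)
```

View pics/c2.png

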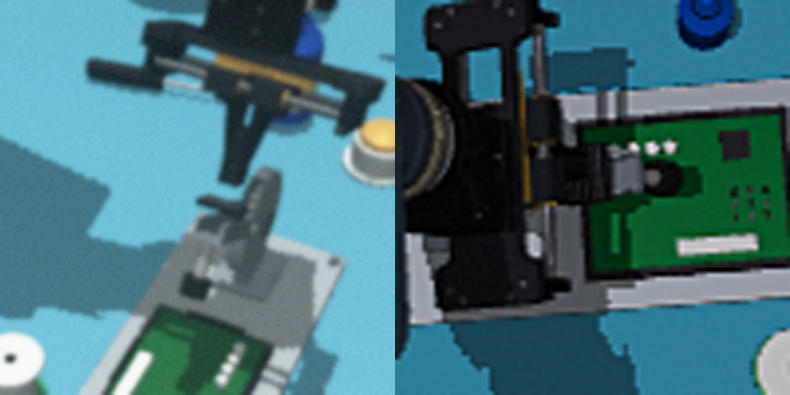

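Left half: the shut fingertips at (232,180) are just above the tab at (222,203), with a visible gap. Right half: the gripper is centred over the arm.

arm_command([
  [0.8,0.3,-0.2,-0.02,0,0,0],
  [0.6,0,0,0,0,0,0],
  [0.3,0,0,0,0,0,0],
  [0.3,0,0,0,0,0,0],
  [0.3,0,0,0,0,0,0],
  [0.2,0,0,0,0,0,0],
])

```text
time: 5.0
position: [0.6077, 0.0335, 0.1873]
tool_rot: [-0.195, 0.68, -0.158, 0.689]
ft_force: [-0.9, 0.7, 4.5]
grip_width: 0.0004
```

```bash
python3 - <<'E'
from h import *
o=robot.get_obs();print(plan(.62,.16,0,tilt=.06)[1:], J(o["position"]),o["ft_force"],tab(.62,.16),tab(.62,0))
E
```

```text
(array([ 0.88436037, -0.33879003, -0.20289659]), array([-8.90791059e-05, -4.12224285e-04, -1.53955574e-02])) [[0.00203292 0.00956513 0.18725569]] [-0.90589504  0.71984424  4.46201774] (array([0.        , 0.00232451, 0.18115286]), 0.45999999999999996) (array([0.        , 0.012326  , 0.18913352]), 0.62)
```

arm_command([
  [0.3,-0.1,0,0,0,0,0],
  [0.3,-0.1,0,0,0,0,0],
])

```text
time: 5.25
position: [0.6079, 0.0291, 0.1834]
tool_rot: [-0.195, 0.68, -0.157, 0.69]
ft_force: [-2.4, 3.4, 5.2]
grip_width: 0.0006
```

arm_command([
  [0.3,-0.1,0,0,0,0,0],
])

```text
time: 5.38
position: [0.608, 0.0271, 0.1812]
tool_rot: [-0.195, 0.679, -0.157, 0.69]
ft_force: [-1.8, 2.6, 4.3]
grip_width: 0.0003
```

arm_command([
  [0.3,-0.1,0,0,0,0,0],
])

```text
time: 5.5
position: [0.6081, 0.025, 0.179]
tool_rot: [-0.194, 0.679, -0.157, 0.69]
ft_force: [-2.7, 2.2, 4.4]
grip_width: 0.0005
```

```bash
python3 - <<'E'
from h import *
o=robot.get_obs();print(J(o["position"]),o["ft_force"])
a,_=cloud("scene"); b,W=cloud("top"); np.save("top3.npy",W)
a=cv2.resize(a[135:215,300:390],(600,533),interpolation=cv2.INTER_CUBIC)
cv2.imwrite("pics/c3.png",a)
E
```

```text
[[0.00198857 0.001111   0.17896401]] [-2.66114388  2.21574414  4.41279205]
```

View pics/c3.png

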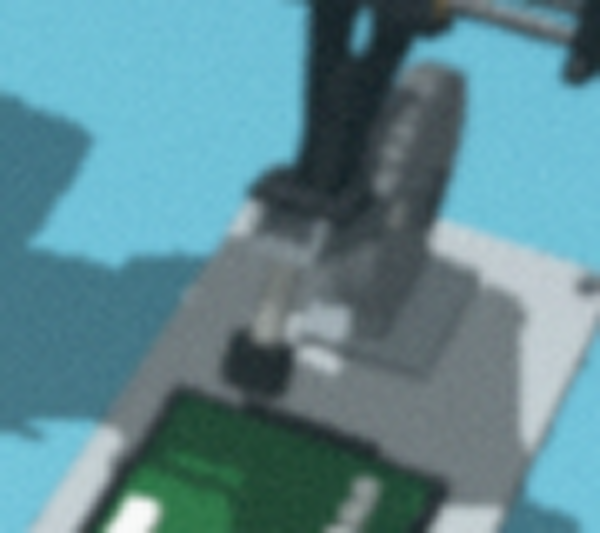

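The tips are on the tab at (315,185), and it lies close to the arm. Force is about 5 N and the foot is still up at (258,362). The position matches a fully pressed tab with the arm near 0.61 rad. Next I follow the arc about the hinge.

arm_command([
  [0.3,-0.05,0,0,0,0,0],
  [0.4,-0.08,0,0,0,0.03,0],
  [0.4,-0.08,0,0,0,0.03,0],
  [0.5,-0.1,0,0,0,0.04,0],
])

```text
time: 6.1
position: [0.6088, 0.0149, 0.1655]
tool_rot: [-0.16, 0.689, -0.121, 0.697]
ft_force: [-1.3, 2.9, 3.9]
grip_width: 0.0005
```

```bash
cat > s.py <<'E'
from h import *
o=robot.get_obs();p=J(o["position"])[0];x=RJ.inv().apply(Rot.from_quat(o["tool_rot"]).as_matrix()[:,0])
d=p[1:]-[.11,.085];print(o["time"],p.round(4),RJ.inv().apply(o["ft_force"]).round(1),"phi",np.arctan2(d[1],-d[0]),"r",np.hypot(*d),"s",np.arctan2(-x[1],-x[2]))
E
python3 s.py
```

```text
6.1 [ 0.0021 -0.0091  0.1655] [-1.2  3.   3.9] phi 0.5942271827065913 r 0.14370096043045877 s 0.39944038246619173
```

arm_command([
  [0.55,-0.11,0,0,0,0.04,0],
  [0.55,-0.11,0,0,0,0.04,0],
  [0.55,-0.11,0,0,0,0.04,0],
])

```text
time: 6.48
position: [0.6093, 0.006, 0.1503]
tool_rot: [-0.115, 0.697, -0.077, 0.704]
ft_force: [-1.2, 2.2, 4.0]
grip_width: 0.0006
```

```bash
python3 s.py; python3 - <<'E'
from h import *
a,_=cloud("scene")
a=cv2.resize(a[135:215,300:390],(600,533),interpolation=cv2.INTER_CUBIC)
cv2.imwrite("pics/c4.png",a)
E
```

```text
6.475 [ 0.0021 -0.018   0.1503] [-1.1  2.3  4. ] phi 0.4720064731033839 r 0.14366745233154804 s 0.27212441191669723
```

View pics/c4.png

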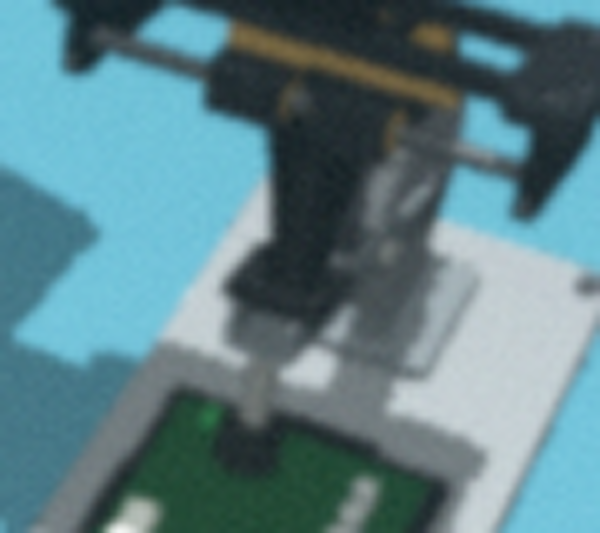

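The foot moved from (258,362) to (250,440) and the tab is still flat on the arm. The arm has turned 0.24 rad, more than one tooth, so the pawl is clear.

arm_command([
  [0.55,-0.11,0,0,0,0.04,0],
  [0.55,-0.11,0,0,0,0.04,0],
  [0.55,-0.11,0,0,0,0.04,0],
  [0.55,-0.11,0,0,0,0.04,0],
  [0.55,-0.11,0,0,0,0.04,0],
  [0.55,-0.11,0,0,0,0.04,0],
])

```text
time: 7.28
position: [0.61, -0.0066, 0.1176]
tool_rot: [-0.026, 0.706, 0.01, 0.708]
ft_force: [-0.9, 2.2, 4.6]
grip_width: 0.0006
```

```bash
python3 s.py
```

```text
7.275 [ 0.0021 -0.0306  0.1176] [-0.7  2.3  4.6] phi 0.22772757722634895 r 0.1442776361422644 s 0.02140493524103915
```

arm_command([
  [0.5,-0.1,0,0,0,0.04,0],
  [0.5,-0.1,0,0,0,0.04,0],
  [0.4,-0.06,0,0,0,0.03,0],
  [0.3,-0.05,0,0,0,0,0],
])

```text
time: 7.78
position: [0.6104, -0.01, 0.1007]
tool_rot: [0.017, 0.706, 0.05, 0.707]
ft_force: [-3.9, 1.2, 19.8]
grip_width: 0.0004
```

```bash
python3 s.py
```

```text
7.775 [ 0.0023 -0.034   0.1007] [-3.8  1.4 19.8] phi 0.10870357695827797 r 0.14482180070117634 s -0.09392021443066598
```

Force jumped to 20 N at z = 0.1007, where the predicted bottom is 0.101, so the foot is on the board. I'll hold briefly and then withdraw.

arm_command([
  [0.25,0,0,0,0,0,0],
  [0.25,0,0,0,0,0,0],
])

```text
time: 8.02
position: [0.6104, -0.01, 0.1007]
tool_rot: [0.017, 0.706, 0.049, 0.707]
ft_force: [-4.9, 0.4, 20.6]
grip_width: 0.0007
```

arm_command([
  [-0.5,0,0,0,0,0,0],
  [-0.8,0.1,0,0,0,0,0],
  [-1.5,0.2,0,0,0,0,0],
  [-3,0,0,0,0,0,0],
  [-4,-3,0,0,0,0,0],
  [-3,-5,-3,0,0,0,0],
  [0,-5,-3,0,0,0,0],
  [0,-5,-3,0,0,0,0],
  [0,-5,-3,0,0,0,0],
  [0,0,0,0,0,0,0],
])

```text
time: 9.28
position: [0.5008, -0.2615, 0.2126]
tool_rot: [0.012, 0.705, 0.046, 0.708]
ft_force: [-0.0, 0.3, -0.4]
grip_width: 0.0009
```

```bash
python3 s.py; python3 - <<'E'
from h import *
a,Ws=cloud("scene"); b,Wt=cloud("top"); np.save("top4.npy",Wt)
a=cv2.resize(a[120:280,250:410],(400,400),interpolation=cv2.INTER_CUBIC); b=cv2.resize(b[130:250,255:395],(390,400),interpolation=cv2.INTER_CUBIC)
cv2.imwrite("pics/c5.png",np.hstack([a,b]))
for W in(Wt,Ws):
    q=J(W.reshape(-1,3)); k=(abs(q[:,0])<.021)&(q[:,1]>-.055)&(q[:,1]<-.005)&(q[:,2]>.085)&(q[:,2]<.14); q=q[k]
    h=q[q[:,2]>.107]
    if len(h)>5: f=np.polyfit(h[:,1],h[:,2],1); print(len(q),len(h),h.min(0),h.max(0),h.mean(0),"slope",f,"expected rel",tab(0,0),tab(0,.16))
    for y in np.arange(-.05,-.005,.006): print(round(y,3),np.median(q[(abs(q[:,1]-y)<.003),2]).round(4),end='; ')
    print()
E
```

```text
9.275 [-0.121  -0.279   0.2126] [-0.   0.3 -0.4] phi 0.3168445870174972 r 0.40940310402986413 s -0.08142618780418528
200 188 [-0.02022094 -0.04810845  0.10726287] [ 0.01988154 -0.00578466  0.1232357 ] [-1.02791046e-04 -2.89890884e-02  1.13884998e-01] slope [-0.00498008  0.11374063] expected rel (array([ 0.   , -0.03 ,  0.113]), 0) (array([ 0.        , -0.03350296,  0.1006935 ]), -0.16)
-0.05 0.1112; -0.044 0.1129; -0.038 0.1143; -0.032 0.114; -0.026 0.1147; -0.02 0.1132; -0.014 0.1136; -0.008 0.1089; 
223 184 [-0.02093418 -0.04836234  0.10803188] [ 0.01823493 -0.00525624  0.11726499] [-0.001014   -0.03111747  0.11273761] slope [0.00548292 0.11290822] expected rel (array([ 0.   , -0.03 ,  0.113]), 0) (array([ 0.        , -0.03350296,  0.1006935 ]), -0.16)
-0.05 0.1027; -0.044 0.1125; -0.038 0.1127; -0.032 0.1129; -0.026 0.1128; -0.02 0.1133; -0.014 0.1126; -0.008 0.1113;
```

View pics/c5.png

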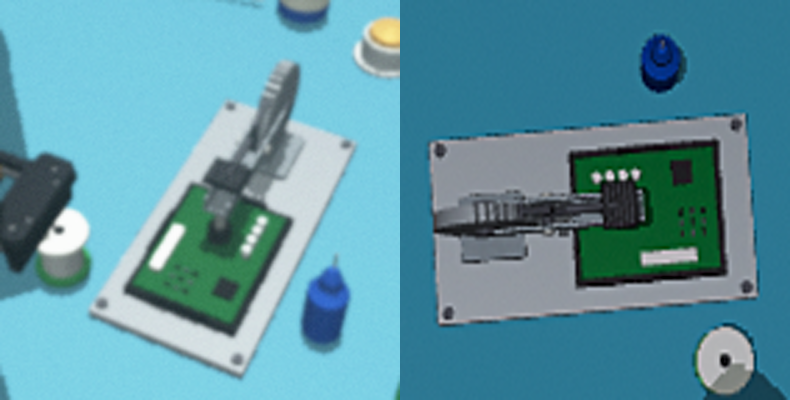

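The arm is down on the board. The tab's upper face is level at about 113 mm, which matches arm at 0 and tab released. The spool, flux bottle and board show no movement, and the gripper is clear.

```bash
python3 -c "
from h import *
print(workorder.hand_in())"
```

```text
the job is handed in; nothing more can be done
None
```

The press arm is down with its foot on the board, the tab has sprung back, and the job is handed in. The hand-in gives no verdict.

**What I did:** I found the press in the top and scene cameras (yaw about 0.056 rad, arm at about 0.61 rad). With the shut fingertips I pressed the tab in at about 5 N. I then followed the hinge arc down until the force rose to about 20 N, held 0.25 s and withdrew. This finished at 9.3 s of the 38 s allowed.

**Last checks:**
- **Arm and tab:** both cameras show the tab's upper face level within 0.006 rad. Its height is 113–114 mm; 113 mm means arm at 0 and tab released.
- **Contact:** with the gripper clear, the wrist force was about 0.
- **Board and bystanders:** the board, spool and flux bottle look unmoved in the last pictures, judged by eye. I did not re-measure the items further out, but the gripper stayed away from them.
- **Trigger angle:** it was never measured directly. That the tab was fully pressed rests on the fingertip position and on the arm turning well past one tooth.

No check failed or disagreed.

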